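# Nest an elbow fitting with its spout to the index pin

## Robot

A 7-joint arm with a two-finger parallel gripper is mounted at the origin on a cart in front of the work surface, level with it; the furniture and walls round the work are solid. World frame = base frame: x ahead of the robot, y to its left, z up, the work surface at z = 0. Lengths are in m, angles in rad, forces in N, time in s.
With the tool pointing down it reaches from about 0.425 to 0.875 m from the base axis. Payload 4.7 kg.
Tool frame: the origin (TCP) lies between the finger pads; the fingertips stand 14 mm ahead of it and the grasp point (between the pads) lies 5 mm behind it (r.tips_ahead is the distance from the TCP to the fingertips, in m); z points along the fingers, y is the line along which they close (so a half turn about z gives the same grasp; the last joint's range is limited). The gripper opens to 85 mm and grips with 20 to 120 N. Pads are 22 mm wide; open, the fingers measure 114 mm over their backs; the gripper's body (76 mm by 85 mm) begins 54 mm behind the grasp point. The pads swing forward as they close: fully open they stand 13 mm farther back than shut.
Start: joints at [-1.243, 0.321, -0.07, 1.45, 0.023, 1.371, -0.057], TCP at [0.201, 0.618, 0.245] pointing down, gripper open.
Joint ranges: [-2.86, 2.86], [-0.3, 2.09], [-1.38, 1.24], [0.06, 2.45], [-1.56, 4.7], [0.09, 2.05], [-2.69, 2.69]. Speed limits (rad/s): [2.57, 2.57, 3.14, 3.14, 3.14, 3.14, 3.14].

## Interface

Orientations are given as a rotation vector (axis times angle).
In Python, from rig import r gives the robot as it stands.
- The arm moves only by the tool jog_arm, never from a script. Its argument "commands" is a list of rows, each a list of 7 numbers: the finger opening in mm, from 0 to 85.4, then the shift along the tool's x, y, z as a fraction of full scale, then the turn, a rotation vector about the tool's x, y, z as a fraction of full scale. In form: [[grip, dx, dy, dz, rx, ry, rz], ...]. A call has exactly 8 rows; each row is the pose to reach, as a shift and turn from the pose commanded when the call began, along the tool's axes at that moment; what a row does not reach only later rows make up. Full scale, the value 1, is 50 cm for a shift and 45 degrees for a turn. A row lasts 1/8 s, in which the tool goes at most 62.5 mm and 10.7 degrees, less where a joint would pass 70% of its speed; a pose out of reach is approached as far as the arm can. A call with a number of a shift or a turn outside -1 to 1 is refused whole. A call with a gripper value outside its range is refused whole. The fingers move at their own pace and stop on an object; "grip_force" is the grip in N (left out, the last holds). Time passes only in rows, so rows that repeat a pose let the fingers close, or fill a call up. It gives the time, the measured TCP pose, the force, the opening and the grip force at its end, in the units of the state.
- r.get_obs(): the state, without advancing time (a new reading comes with each control period).
- r.get_image(name): name is "scene" or "side" or "wrist"; returns (picture, depth): 384x512x3 uint8, red, green, blue; 384x512 float32, m along the optical axis (not along the pixel's ray), 0 where there is no reading.
- r.get_calibration(name): a dict with "intrinsics" (3x3 intrinsics, pixels), "world_from_camera" (4x4, takes a point from camera to world coordinates). Camera axes: x right, y up, looking along -z (the intrinsics and any distortion apply to the point x, -y, -z); pixel columns grow to the right and rows downward; lengths in m; the calibration is good to about 2 mm. A picture is of the moment at which its call begins: read the wrist's pose just before it. get_calibration takes no time and is no camera call; for the wrist camera it gives the pose at the moment of the call.
- r.close_job(): hands the job in; it is judged then, once.
The state is a dict: "time_s": time; "qpos": joint angles; "dq": joint speeds; "joint_torque": joint torques, N m; "eef_pos": TCP position; "eef_rot": TCP orientation; "force": force on the tool from outside, world axes, zero at the start; "ft_torque": the same for the moment, N m; "finger_gap": finger opening in m; "grasp_force": force on a finger pad.
Only numpy, scipy, OpenCV 4.12 (cv2) and the standard library are available. Lean on these libraries where they do the work, as an engineer would, in place of code of your own. Each camera call takes 0.05 s, during which the arm holds its last target. There are 200 camera calls.

## Task

Put the brass elbow fitting (the one with a side spout) into the round locating ring of the grey assembly plate, standing upright and flat on the plate, turned so that its spout points straight at the dark index pin. Leave the straight brass fitting, which has no spout, where it stands.

Things in the scene. Friction and masses are not known exactly. Their poses are not given: they have to be found in the camera images.
- elbow: Loose brass elbow, upright on the bench at the robot's right. Foot 44 mm across, 12 high; round neck 30 mm across up to its top at 66 mm; one side spout, 18 mm thick, level along body +x, axis 26 mm up. Above 38 mm the neck is bare: grip it there from any side. Origin: centre of the underside, on the neck axis; z up. It and the straight fitting swap places at random.
- elbow_spout (a point): Centre of the open end of the elbow's spout: 48 mm out from the neck's axis along the elbow's +x, 26 mm above its underside.
- nest: Fixed grey plate 150x110x12 mm at the robot's left. On its middle a steel ring: inside 56 mm, outside 68, 7 mm high (top 19 mm above bench). The elbow's foot drops into it with 6 mm play all round and stands on the plate top. A dark pin, 12 mm across, 16 high, stands at +x with a dark line from the ring to it. Origin: centre of underside, under the ring's centre, at bench height; z up.
- nest_pin (a point): Centre of the top of the index pin: 60 mm from the ring's axis along the nest's +x, 28 mm above the bench.
- clamp_fixture: Clamp fixture fixed to the bench between the fittings and the nest, 120 mm (x) by 180 mm (y); not part of the job. Its red lever stands up to 166 mm above the bench: carry the elbow over or round it. Origin: centre of its underside.
- straight: Loose straight brass fitting: the same foot, neck and height (66 mm) as the elbow, but no spout. To be left alone. Origin: centre of the underside; z up.
Not all that is in view belongs to the job. Leave any blue or purple look-alike of the elbow alone.

How it is judged:
By the outcome, as a careful person would: the job done as asked, in the order asked, and still so for the second after the job is handed in, with the robot touching nothing.
It also fails if it takes over 42 s, if anything falls off the work surface, if the arm or the gripper's body presses on something with over 40 N, if the wrist force passes 120 N, or if a joint passes its speed limit or range.

## Working session

There is one attempt and no reset: what is moved stays moved. The work goes in short steps, Python scripts to look and compute and a tool call to move; the robot and the scene stay as the last step left them, time stands still between calls to the robot, and variables do not carry over. Pictures are saved under pics/ and viewed, at most 10 in all, crops included, and the job is handed in when it is done.

Besides the shell and the picture viewer there is one more tool, called after "Call:" as name(argument=value, ...) on one line, values as JSON. jog_arm: Moves the arm, as the interface text tells. Shift numbers are shares of 50 cm and turn numbers shares of 45 degrees, none past 1 either way. Its arguments: {"type":"object","properties":{"commands":{"type":"array"},"grip_force":{"type":"number"}},"required":["commands"]}

```bash
mkdir -p pics; ls
cat > h.py <<'E'
import numpy as np, cv2
from rig import r
def shot(n,f):
    c=r.get_calibration(n); im,d=r.get_image(n)
    cv2.imwrite(f'pics/{f}.png',im[:,:,::-1]); np.savez(f'pics/{f}.npz',im=im,d=d,K=c['intrinsics'],T=c['world_from_camera'])
    return im,d,c
def ray(K,T,u,v):
    p=np.linalg.inv(K)@[u,v,1.]; dr=T[:3,:3]@[p[0],-p[1],-p[2]]; return T[:3,3],dr
def onz(K,T,u,v,z):
    o,dr=ray(K,T,u,v); return o+dr*(z-o[2])/dr[2]
def cloud(f):
    a=np.load(f'pics/{f}.npz'); K,T,d=a['K'],a['T'],a['d']
    v,u=np.mgrid[:d.shape[0],:d.shape[1]]
    P=np.stack([(u-K[0,2])/K[0,0]*d,-(v-K[1,2])/K[1,1]*d,-d],-1)
    return a['im'],d,P@T[:3,:3].T+T[:3,3]
E
python3 - <<'E'
from h import *
a=shot('scene','s1');b=shot('side','s2')
cv2.imwrite('pics/both.png',cv2.resize(np.vstack([a[0],b[0]])[:,:,::-1],None,fx=.78,fy=.78))
for x in(a,b):print(x[2])
print(r.get_obs())
E
```

```text
pics
{'intrinsics': array([[386.96938667,   0.        , 252.95833879],
       [  0.        , 386.96938667, 193.02756795],
       [  0.        ,   0.        ,   1.        ]]), 'world_from_camera': array([[ 0.69951436,  0.5054342 , -0.50518901, -0.13880919],
       [-0.71433659,  0.51441272, -0.47444999, -0.61217457],
       [ 0.0200724 ,  0.69275957,  0.72088922,  0.93295649],
       [ 0.        ,  0.        ,  0.        ,  1.        ]])}
{'intrinsics': array([[440.7790791 ,   0.        , 258.79604966],
       [  0.        , 440.7790791 , 200.30727686],
       [  0.        ,   0.        ,   1.        ]]), 'world_from_camera': array([[ 0.89271046,  0.2287525 , -0.38825291,  0.02325539],
       [-0.45059325,  0.46423497, -0.76252975, -0.93479073],
       [ 0.00580999,  0.85566242,  0.51750175,  0.69507659],
       [ 0.        ,  0.        ,  0.        ,  1.        ]])}
{'time_s': 0.1, 'qpos': array([-1.2428774 ,  0.32173496, -0.07011485,  1.45156685,  0.02263553,
        1.37079453, -0.05688098]), 'dq': array([ 0.00168172, -0.00218123, -0.0004973 , -0.00383793, -0.00156051,
        0.00151928, -0.00120165]), 'joint_torque': array([-3.75482114e-04, -4.94881046e+01, -3.84354936e-01, -3.15208197e+01,
        1.28227368e-02,  7.45947124e-03,  2.13222933e-05]), 'eef_pos': array([0.20054624, 0.61780402, 0.24433518]), 'eef_rot': array([-4.90773205e-01, -3.10286925e+00,  2.68562887e-03]), 'force': array([-1.36271421,  1.39577418, -0.22918057]), 'ft_torque': array([-2.33971216e-03, -9.55904510e-05,  1.41028163e-02]), 'grasp_force': 0.0, 'finger_gap': 0.08570336316881584}
```

View pics/both.png

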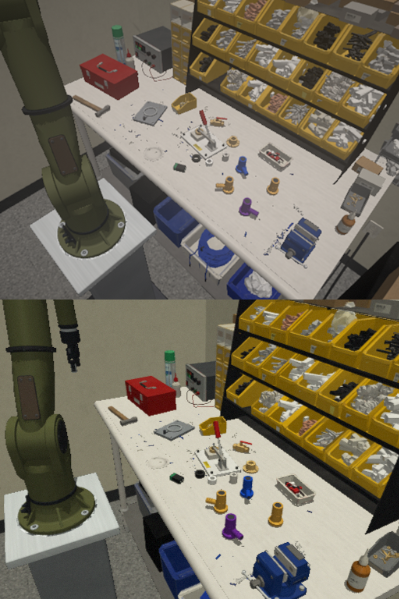

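The picture shows two brass fittings, with blue and purple look-alikes beside them. In the side view they are at about (283,258) and (354,273). The plate is at about (222,168). I'll enlarge the fittings and the plate.

Run:
```python
from h import *
a=np.load('pics/s2.npz')['im'];b=np.load('pics/s1.npz')['im']
f=lambda im,x,y,w,h:cv2.resize(im[y:y+h,x:x+w],(400,300),interpolation=cv2.INTER_CUBIC)
c=np.vstack([np.hstack([f(a,240,210,160,120),f(a,180,140,80,60)]),np.hstack([f(b,250,170,160,120),f(b,150,110,100,75)])])
cv2.imwrite('pics/crop1.png',c[:,:,::-1])
```

```text
(no output)
```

View pics/crop1.png

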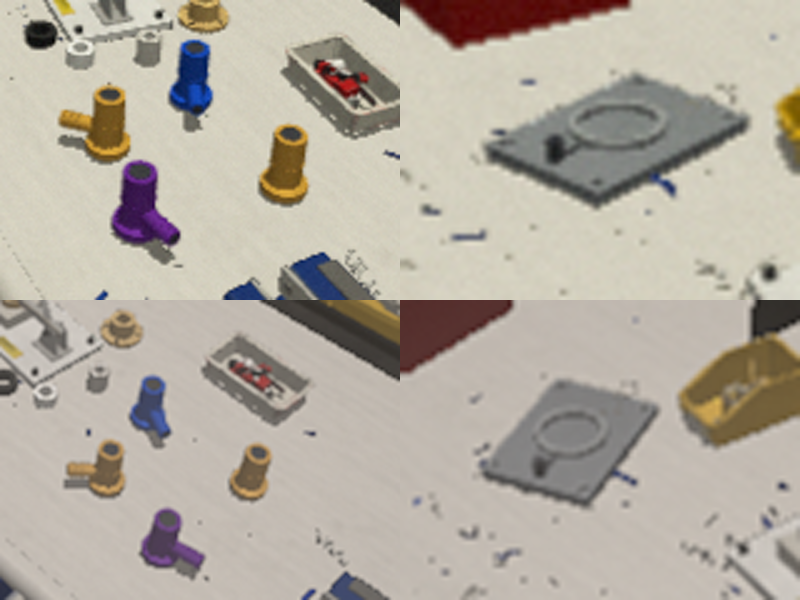

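Candidates in the side view:
- **Elbow:** brass with a side spout pointing left, neck top at (283.6,248). It fits the description.
- **Straight:** brass with no spout, at (356,264).
- **Look-alikes:** blue at (317,240) and purple at (297,290). Both are to be ignored.
- **Other brass item:** a short flanged piece by the clamp at (321,214), also not ours.

In the side view, the ring centre is at about (223.6,165) and the pin top at (211,168).

Run:
```python
from h import *
q={'s2':{'top':(283.6,248,.066),'spout':(265.2,256.8,.026),'ring':(223.6,165,.019),'pin':(211.2,168,.028)},
's1':{'top':(294,230.4,.066),'spout':(278,237.6,.026),'ring':(192.5,143.5,.019),'pin':(185.2,150,.028)}}
for f,m in q.items():
    a=np.load(f'pics/{f}.npz')
    for k,(u,v,z) in m.items(): print(f,k,onz(a['K'],a['T'],u,v,z).round(4))
    im,d,P=cloud(f); hsv=cv2.cvtColor(im,cv2.COLOR_RGB2HSV)
    e=onz(a['K'],a['T'],*m['top'])
    near=(np.hypot(P[...,0]-e[0],P[...,1]-e[1])<.06)&(P[...,2]>.008)&(d>0)
    print('n',near.sum(),'ztop',np.percentile(P[near][:,2],98)); 
    t=near&(P[...,2]>.04); print('neck xy',P[t].mean(0).round(4))
    red=(hsv[...,1]>150)&((hsv[...,0]<6)|(hsv[...,0]>174))&(P[...,2]>.05)&(np.abs(P[...,1])<.3)&(P[...,0]>.3)
    print('lever',np.median(P[red],0).round(3),P[red].max(0).round(3))
o=r.get_obs();print(r.get_calibration('wrist'))
from scipy.spatial.transform import Rotation as R
print(R.from_rotvec(o['eef_rot']).as_matrix().round(3))
```

```text
s2 top [ 0.4501 -0.2261  0.066 ]
s2 spout [ 0.4201 -0.1917  0.026 ]
s2 ring [0.5276 0.3224 0.019 ]
s2 pin [0.4753 0.3033 0.028 ]
n 485 ztop 0.06865780242948472
neck xy [ 0.4456 -0.2321  0.059 ]
lever [0.567 0.021 0.142] [0.581 0.038 0.168]
s1 top [ 0.4467 -0.2271  0.066 ]
s1 spout [ 0.4197 -0.1936  0.026 ]
s1 ring [0.5237 0.3256 0.019 ]
s1 pin [0.4747 0.3059 0.028 ]
n 298 ztop 0.06736508677779099
neck xy [ 0.4431 -0.2273  0.0594]
lever [0.571 0.035 0.166] [0.571 0.035 0.166]
{'intrinsics': array([[327.46770846,   0.        , 257.79581481],
       [  0.        , 327.46770846, 197.37600574],
       [  0.        ,   0.        ,   1.        ]]), 'world_from_camera': array([[ 3.08588537e-01, -9.01172817e-01, -3.04402148e-01,
         1.20568651e-01],
       [ 9.51195165e-01,  2.92045726e-01,  9.96847604e-02,
         6.44101120e-01],
       [-9.33850066e-04, -3.20307426e-01,  9.47313190e-01,
         3.74019225e-01],
       [ 0.00000000e+00,  0.00000000e+00,  0.00000000e+00,
         1.00000000e+00]])}
[[-0.951  0.309 -0.   ]
 [ 0.309  0.951 -0.002]
 [-0.    -0.002 -1.   ]]
```

Call:
jog_arm(commands=[[85, -0.11, -0.05, 0, 0, 0, 0.12], [85, -0.23, -0.1, 0, 0, 0, 0.25], [85, -0.34, -0.15, 0, 0, 0, 0.38], [85, -0.46, -0.2, 0, 0, 0, 0.51], [85, -0.57, -0.26, 0, 0, 0, 0.64], [85, -0.69, -0.31, 0, 0, 0, 0.77], [85, -0.8, -0.36, 0, 0, 0, 0.9], [85, -0.8, -0.36, 0, 0, 0, 0.9]])

```text
time_s: 1.1
eef_pos: [0.5299, 0.317, 0.2449]
eef_rot: [1.548, 2.73, -0.003]
force: [-0.9, -0.2, 0.7]
finger_gap: 0.0848
grasp_force: 0.0
```

Run:
```python
from h import *
a=np.load('pics/s2.npz')
for k,u,v in(('purple',296,278),('blue',318,228),('straight',356,263)): print(k,onz(a['K'],a['T'],u,v,.066).round(3))
o=r.get_obs();print(o['time_s'],o['eef_pos'],o['eef_rot'],o['qpos'].round(2))
shot('wrist','w1')
```

```text
purple [ 0.422 -0.329  0.066]
blue [ 0.568 -0.193  0.066]
straight [ 0.568 -0.346  0.066]
1.1 [0.52994916 0.31697878 0.24492697] [ 1.54814084  2.72991827 -0.00335968] [-0.8   0.25  0.26  1.55 -0.06  1.35  0.01]
```

View pics/w1.png

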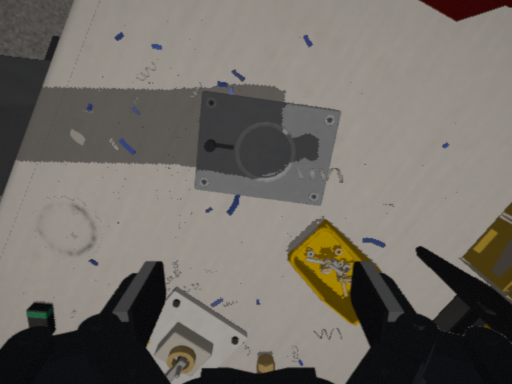

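Wrist view: the ring centre is at (265,151) and the pin at (210,145). The four plate screws are at about (211,103), (329,119), (316,198) and (204,182).

Run:
```python
from h import *
a=np.load('pics/w1.npz');K,T=a['K'],a['T'];g=cv2.cvtColor(a['im'],cv2.COLOR_RGB2GRAY).astype(float)
S=[]
for u,v in((211,103),(329,119),(316,198),(204,182)):
    w=g[v-5:v+6,u-5:u+6]; k=np.clip(np.median(w)-12-w,0,None); yy,xx=np.mgrid[v-5:v+6,u-5:u+6]
    c=((k*xx).sum()/k.sum(),(k*yy).sum()/k.sum()) if k.sum() else (u,v)
    S.append(onz(K,T,*c,.012)); print(np.round(c,1),S[-1].round(4))
S=np.array(S);print('ctr',S.mean(0).round(4))
for i,j in((1,0),(2,3)):
    d=S[j]-S[i];print(np.hypot(*d[:2]),np.degrees(np.arctan2(d[1],d[0])))
m=((g<38)).astype(np.uint8);m[:135]=0;m[160:]=0;m[:,:198]=0;m[:,224:]=0
n,l,st,ce=cv2.connectedComponentsWithStats(m);print(st,ce)
R_=onz(K,T,265,151,.019);P_=onz(K,T,210,145,.028);d=P_-R_;print(R_,P_,np.hypot(*d[:2]),np.degrees(np.arctan2(d[1],d[0])))
cv2.imwrite('pics/w1c.png',cv2.resize(a['im'][80:220,185:345,::-1],None,fx=4,fy=4,interpolation=cv2.INTER_CUBIC))
```

```text
[210.9 102.4] [0.4517 0.3485 0.012 ]
[329.3 119.6] [0.5701 0.3985 0.012 ]
[313.5 196.3] [0.6045 0.3171 0.012 ]
[203.7 181.5] [0.486  0.2671 0.012 ]
ctr [0.5281 0.3328 0.012 ]
0.12847478732660622 -157.1023777364005
0.12857286024430484 -157.1375610856478
[[     0      0    512    384 196475]
 [   205    140     19     12    133]] [[255.52948212 191.53135513]
 [211.94736842 145.18045113]]
[0.52737512 0.33463571 0.019     ] [0.47297679 0.31155977 0.028     ] 0.059090417215811514 -157.01318614632677
```

View pics/w1c.png

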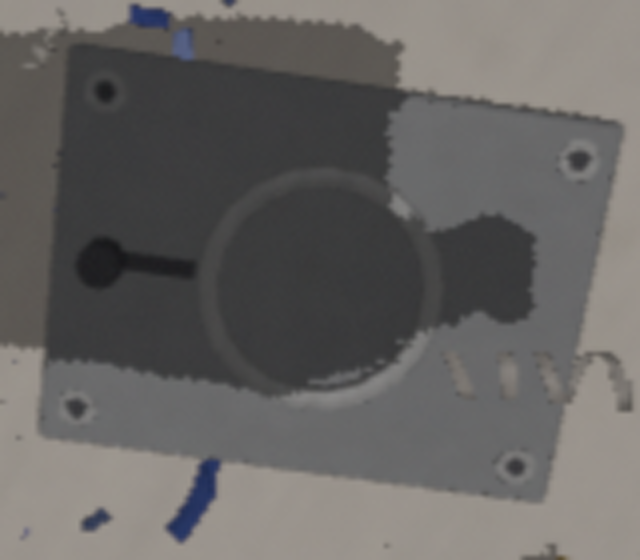

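The ring centre is at about (264.8,152). The centre between the screws agrees with it, and the pin is 59 mm away at -157°. Next I'll go to the elbow.

Call:
jog_arm(commands=[[85, -0.1, -0.08, 0, 0, 0, 0], [85, -0.2, -0.155, 0, 0, 0, 0], [85, -0.3, -0.23, 0, 0, 0, 0], [85, -0.4, -0.31, 0, 0, 0, 0], [85, -0.5, -0.385, 0, 0, 0, 0], [85, -0.6, -0.46, 0, 0, 0, 0], [85, -0.7, -0.54, 0, 0, 0, 0], [85, -0.8, -0.615, 0, 0, 0, 0]])

```text
time_s: 2.15
eef_pos: [0.4728, -0.1734, 0.2454]
eef_rot: [1.529, 2.744, 0.002]
force: [0.8, 1.0, 0.1]
finger_gap: 0.0848
grasp_force: 0.0
```

Call:
jog_arm(commands=[[85, -0.08, -0.06, 0, 0, 0, 0], [85, -0.11, -0.085, 0, 0, 0, 0], [85, -0.11, -0.085, 0, 0, 0, 0], [85, -0.11, -0.085, 0, 0, 0, 0], [85, -0.11, -0.085, 0, 0, 0, 0], [85, -0.11, -0.085, 0, 0, 0, 0], [85, -0.11, -0.085, 0, 0, 0, 0], [85, -0.11, -0.085, 0, 0, 0, 0]])

```text
time_s: 3.15
eef_pos: [0.4656, -0.2426, 0.2453]
eef_rot: [1.534, 2.741, 0.0]
force: [0.3, -0.7, 0.0]
finger_gap: 0.085
grasp_force: 0.0
```

Run:
```python
from h import *
o=r.get_obs();print(o['time_s'],o['eef_pos'],o['eef_rot'],o['qpos'].round(2))
im,d,c=shot('wrist','w2');K,T=c['intrinsics'],c['world_from_camera']
hsv=cv2.cvtColor(im,cv2.COLOR_RGB2HSV)
_,_,P=cloud('w2')
m=((hsv[...,0]>12)&(hsv[...,0]<28)&(hsv[...,1]>110)).astype(np.uint8)
n,l,st,ce=cv2.connectedComponentsWithStats(m)
for i in range(1,n):
    if st[i,4]>150: print(st[i],ce[i].round(1),P[l==i].mean(0).round(3),P[l==i][:,2].max().round(3))
```

```text
3.15 [ 0.46557408 -0.24256114  0.24532453] [1.53425612e+00 2.74142994e+00 2.81179199e-04] [-0.29  0.05  0.75  1.78 -0.03  1.32  1.02]
[ 234   99   39   70 1427] [251.  134.8] [ 0.439 -0.214  0.043] 0.375
[ 459  100   53   52 2165] [486.  125.2] [ 0.65  -0.077  0.017] 0.375
[ 265  257   33   55 1227] [281.8 279.8] [ 0.557 -0.34   0.04 ] 0.375
```

View pics/w2.png

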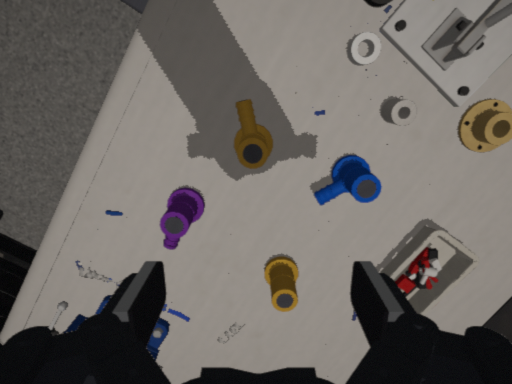

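The wrist view shows the elbow with its neck top at (253,154) and its spout end near (244,102). The straight fitting, at (283,285), has no spout. Now I'll refine the elbow's axis and spout angle.

Run:
```python
from h import *
from scipy.spatial.transform import Rotation as R
a=np.load('pics/w2.npz');K,T,im=a['K'],a['T'],a['im'];hsv=cv2.cvtColor(im,cv2.COLOR_RGB2HSV)
m=((hsv[...,0]>12)&(hsv[...,0]<28)&(hsv[...,1]>110))
pts=[]
for v in range(102,120,2):
    u=np.nonzero(m[v,225:280])[0]+225; pts.append(onz(K,T,u.mean(),v,.026)); print(v,u.min(),u.max(),end=' | ')
pts=np.array(pts)[:,:2]; vx,vy,x0,y0=cv2.fitLine(pts.astype(np.float32),cv2.DIST_L2,0,.01,.01).ravel()
sg=hsv[...,1]; w=np.zeros(m.shape,np.uint8); w[142:166,240:267]=(sg[142:166,240:267]<100)
n,l,st,ce=cv2.connectedComponentsWithStats(w);i=1+np.argmax(st[1:,4]);print(st[i],ce[i])
t=onz(K,T,*ce[i],.066);print('top',t.round(4))
s=-1 if (pts[0]-t[:2])@[vx,vy]<0 else 1
print('axis ang',np.degrees(np.arctan2(s*vy,s*vx)),'perp off',(np.array([x0,y0])-t[:2])@[-vy,vx])
# foot: widest part, z=.012
end=onz(K,T,244,100.5,.026);print('end',end,np.hypot(*(end-t)[:2]),np.degrees(np.arctan2(*(end-t)[[1,0]])))
o=r.get_obs();M=R.from_rotvec(o['eef_rot']).as_matrix();print('tool delta',M.T@(t-o['eef_pos']),o['eef_pos'])
print('tool x ang',np.degrees(np.arctan2(M[1,0],M[0,0])))
```

```text
102 237 251 | 104 236 251 | 106 236 251 | 108 237 252 | 110 238 253 | 112 238 252 | 114 238 253 | 116 239 254 | 118 239 254 | [243 144  19  19 285] [252.20701754 153.15087719]
top [ 0.4478 -0.2253  0.066 ]
axis ang 132.35764 perp off -0.0008183320997558626
end [ 0.41590396 -0.19021626  0.026     ] 0.04742879514243862 132.2182408292096
tool delta [ 0.02405135 -0.00614832  0.17933297] [ 0.46557337 -0.24263798  0.24533378]
tool x ang 121.52552466221945
```

Call:
jog_arm(commands=[[85, 0.048, -0.012, 0.05, 0, 0, 0], [85, 0.048, -0.012, 0.14, 0, 0, 0], [85, 0.048, -0.012, 0.23, 0, 0, 0], [85, 0.048, -0.012, 0.31, 0, 0, 0], [85, 0.048, -0.012, 0.36, 0, 0, 0], [85, 0.048, -0.012, 0.385, 0, 0, 0], [85, 0.048, -0.012, 0.385, 0, 0, 0], [85, 0.048, -0.012, 0.385, 0, 0, 0]], grip_force=50)

```text
time_s: 4.2
eef_pos: [0.4488, -0.2258, 0.0539]
eef_rot: [1.534, 2.74, 0.001]
force: [-0.1, -0.2, 0.3]
finger_gap: 0.0852
grasp_force: 0.0
```

Call:
jog_arm(commands=[[25, 0.002, 0, 0, 0, 0, 0], [25, 0.002, 0, 0, 0, 0, 0], [25, 0.002, 0, 0, 0, 0, 0], [25, 0.002, 0, 0, 0, 0, 0], [25, 0.002, 0, 0, 0, 0, 0], [25, 0.002, 0, 0, 0, 0, 0], [25, 0.002, 0, 0, 0, 0, 0], [25, 0.002, 0, 0, 0, 0, 0]])

```text
time_s: 5.2
eef_pos: [0.4478, -0.2245, 0.0532]
eef_rot: [1.534, 2.741, 0.001]
force: [-1.4, 1.9, 6.4]
finger_gap: 0.0282
grasp_force: 49.1
```

Call:
jog_arm(commands=[[25, 0, 0, -0.1, 0, 0, 0], [25, 0, 0, -0.22, 0, 0, 0], [25, 0, 0, -0.34, 0, 0, -0.14], [25, 0, 0, -0.46, 0, 0, -0.28], [25, 0.1, 0.083, -0.5, 0, 0, -0.42], [25, 0.2, 0.166, -0.5, 0, 0, -0.56], [25, 0.3, 0.249, -0.5, 0, 0, -0.7], [25, 0.4, 0.332, -0.5, 0, 0, -0.85]])

```text
time_s: 6.2
eef_pos: [0.4822, 0.022, 0.3022]
eef_rot: [-0.546, -3.093, -0.0]
force: [1.7, -0.2, -0.5]
finger_gap: 0.0276
grasp_force: 50.1
```

Call:
jog_arm(commands=[[25, 0.025, 0.12, 0, 0, 0, -0.14], [25, 0.05, 0.24, 0, 0, 0, -0.29], [25, 0.075, 0.36, 0, 0, 0, -0.43], [25, 0.1, 0.48, 0, 0, 0, -0.58], [25, 0.12, 0.56, 0, 0, 0, -0.68], [25, 0.127, 0.593, 0, 0, 0, -0.72], [25, 0.127, 0.593, 0, 0, 0, -0.72], [25, 0.127, 0.593, 0, 0, 0, -0.72]])

```text
time_s: 7.2
eef_pos: [0.5261, 0.3179, 0.3028]
eef_rot: [0.327, -3.124, 0.002]
force: [0.1, -0.3, -1.6]
finger_gap: 0.028
grasp_force: 50.2
```

Call:
jog_arm(commands=[[25, 0, 0, 0, 0, 0, 0], [25, 0, 0, 0, 0, 0, 0], [25, 0, 0, 0, 0, 0, 0], [25, 0, 0, 0, 0, 0, 0], [25, 0, 0, 0, 0, 0, 0], [25, 0, 0, 0, 0, 0, 0], [25, 0, 0, 0, 0, 0, 0], [25, 0, 0, 0, 0, 0, 0]])

```text
time_s: 8.2
eef_pos: [0.5254, 0.3204, 0.3029]
eef_rot: [-0.333, 3.124, 0.0]
force: [-0.2, -0.1, -2.1]
finger_gap: 0.0278
grasp_force: 50.2
```

Run:
```python
from h import *
o=r.get_obs();print(o['time_s'],o['eef_pos'],o['eef_rot'],o['qpos'].round(2))
shot('wrist','w3')
```

```text
8.2 [0.52543242 0.32038787 0.30285081] [-3.33105947e-01  3.12378051e+00  7.01950435e-05] [-0.81  0.23  0.26  1.46 -0.06  1.46  1.24]
```

View pics/w3.png

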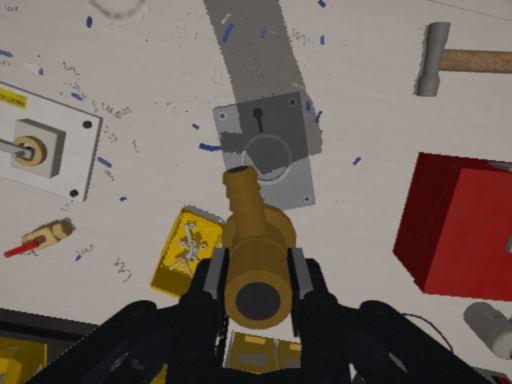

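The elbow is held with its spout pointing at the pin side. The plate is visible: ring centre about (268,158), pin (257,113), screws about (291,102) and (222,116). I'll measure the nest and the held elbow.

Run:
```python
from h import *
from scipy.spatial.transform import Rotation as R
a=np.load('pics/w3.npz');K,T,im=a['K'],a['T'],a['im'];g=cv2.cvtColor(im,cv2.COLOR_RGB2GRAY).astype(float)
S=[]
for u,v in((222,116),(291,102)):
    w=g[v-5:v+6,u-5:u+6]; k=np.clip(np.median(w)-12-w,0,None); yy,xx=np.mgrid[v-5:v+6,u-5:u+6]
    c=((k*xx).sum()/k.sum(),(k*yy).sum()/k.sum()) if k.sum() else (u,v)
    S.append(onz(K,T,*c,.012)); print(np.round(c,1),S[-1].round(4))
d=S[1]-S[0];print(np.hypot(*d[:2]),np.degrees(np.arctan2(d[1],d[0])))
R_=onz(K,T,268,158,.019);P_=onz(K,T,257,113,.028);d=P_-R_;print(R_,P_,np.hypot(*d[:2]),np.degrees(np.arctan2(d[1],d[0])))
o=r.get_obs();print('settled',o['eef_pos'],o['dq'].round(3))
hsv=cv2.cvtColor(im,cv2.COLOR_RGB2HSV);m=((hsv[...,0]>12)&(hsv[...,0]<28)&(hsv[...,1]>110))
z=o['eef_pos'][2]-.053
pts=[]
for v in range(178,204,3):
    u=np.nonzero(m[v,225:300])[0]+225; print(v,u.min(),u.max(),end='|'); pts.append(onz(K,T,u.mean(),v,z+.026))
p=np.array(pts)[:,:2];d=p[0]-p[-1];print('spout ang',np.degrees(np.arctan2(d[1],d[0])))
w=np.zeros(m.shape,np.uint8);w[270:322,230:288]=~m[270:322,230:288]
n,l,st,ce=cv2.connectedComponentsWithStats(w);b=[i for i in range(1,n) if st[i,4]>150]
for i in b: print(st[i],ce[i],onz(K,T,*ce[i],z+.066))
cv2.imwrite('pics/w3c.png',np.hstack([cv2.resize(im[80:220,200:330,::-1],(520,560),interpolation=cv2.INTER_CUBIC),cv2.resize(im[160:330,210:300,::-1],(270,560))]))
```

```text
[221.9 115.5] [0.4862 0.2674 0.012 ]
[292.  101.9] [0.4519 0.349  0.012 ]
0.08860741935949558 112.78390150866694
[0.52519189 0.33508707 0.019     ] [0.47277307 0.30941252 0.028     ] 0.05836879177314715 -153.9045483547349
settled [0.52540199 0.32038441 0.30281797] [-0.    -0.002 -0.002  0.001  0.001  0.     0.   ]
178 225 256|181 225 256|184 225 258|187 227 259|190 227 258|193 227 259|196 227 260|199 230 262|202 230 263|spout ang -155.16733575290283
[ 236  282   44   38 1327] [257.52976639 300.87792012] [0.52684984 0.32152927 0.31581797]
```

View pics/w3c.png

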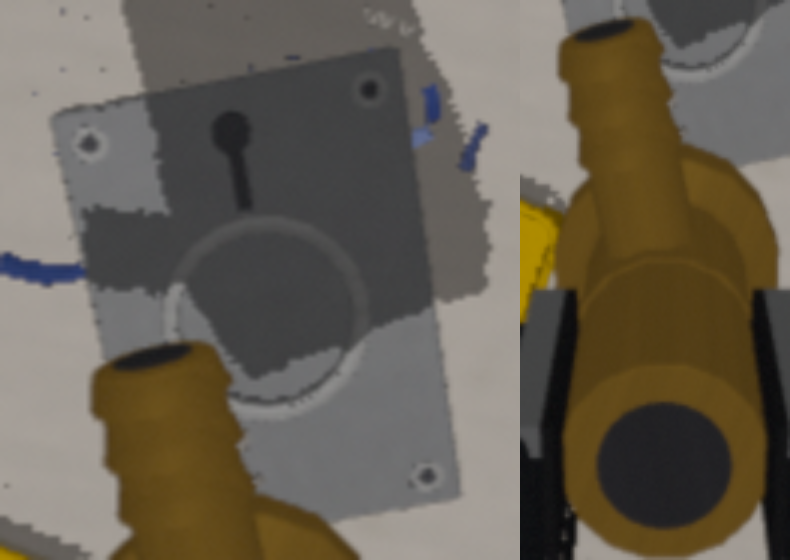

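Run:
```python
from h import *
from scipy.spatial.transform import Rotation as R
a=np.load('pics/w3.npz');K,T,im=a['K'],a['T'],a['im']
hsv=cv2.cvtColor(im,cv2.COLOR_RGB2HSV);m=((hsv[...,0]>12)&(hsv[...,0]<28)&(hsv[...,1]>110))
o=r.get_obs();z=o['eef_pos'][2]-.053;pts=[]
for v in range(176,205,2):
    u=np.nonzero(m[v,216:300])[0]+216; print(v,u.min(),u.max(),end='|'); pts.append(onz(K,T,u.mean(),v,z+.026))
p=np.array(pts)[:,:2]
l=cv2.fitLine(p.astype(np.float32),cv2.DIST_HUBER,0,.01,.01).ravel();print('ang',np.degrees(np.arctan2(l[1],l[0])))
e=onz(K,T,240,171,z+.026);c=np.array([.52685,.32153]);print('end',e,np.hypot(*(e[:2]-c)),np.degrees(np.arctan2(*(e[:2]-c)[::-1])))
M=R.from_rotvec(o['eef_rot']).as_matrix();print('d tool/.5',M.T@np.array([.5281-c[0],.3328-c[1],0])/.5)
```

```text
176 223 256|178 223 256|180 223 256|182 223 256|184 225 258|186 227 259|188 227 260|190 227 258|192 227 258|194 227 259|196 227 260|198 229 261|200 230 262|202 230 263|204 230 266|ang 27.339304
end [0.48350283 0.30339496 0.27581797] 0.04698784001116364 -157.29715920504657
d tool/.5 [-7.19713504e-03  2.15058794e-02  3.15780937e-07]
```

Call:
jog_arm(commands=[[25, -0.007, 0.0215, 0.06, 0, 0, 0], [25, -0.007, 0.0215, 0.16, 0, 0, 0], [25, -0.007, 0.0215, 0.26, 0, 0, 0], [25, -0.007, 0.0215, 0.34, 0, 0, 0], [25, -0.007, 0.0215, 0.39, 0, 0, 0], [25, -0.007, 0.0215, 0.43, 0, 0, 0], [25, -0.007, 0.0215, 0.43, 0, 0, 0], [25, -0.007, 0.0215, 0.43, 0, 0, 0]])

```text
time_s: 9.25
eef_pos: [0.5275, 0.3322, 0.0891]
eef_rot: [-0.333, 3.122, 0.002]
force: [0.4, -0.3, -1.2]
finger_gap: 0.0278
grasp_force: 50.2
```

Run:
```python
from h import *
from scipy.spatial.transform import Rotation as R
o=r.get_obs();M=R.from_rotvec(o['eef_rot']).as_matrix();p=o['eef_pos']
print(p,'ax',np.degrees(np.arctan2(M[1,0],M[0,0])),o['dq'].round(3),o['finger_gap'])
tgt=np.array([.5281-.00145,.3328-.00115,.065]);print('d frac',M.T@(tgt-p)/.5)
```

```text
[0.52746076 0.33215565 0.0891393 ] ax -167.8293494316756 [ 0.    -0.01   0.001 -0.006  0.001 -0.001  0.   ] 0.02783390542379031
d frac [ 0.0018993  -0.0006909   0.04827412]
```

Centred within about 1 mm, so I'll lower it gently.

Call:
jog_arm(commands=[[25, 0.002, 0, 0.015, 0, 0, 0], [25, 0.002, 0, 0.03, 0, 0, 0], [25, 0.002, 0, 0.038, 0, 0, 0], [25, 0.002, 0, 0.043, 0, 0, 0], [25, 0.002, 0, 0.046, 0, 0, 0], [25, 0.002, 0, 0.048, 0, 0, 0], [25, 0.002, 0, 0.048, 0, 0, 0], [25, 0.002, 0, 0.048, 0, 0, 0]])

```text
time_s: 10.25
eef_pos: [0.5258, 0.3315, 0.0653]
eef_rot: [-0.333, 3.124, 0.001]
force: [-3.6, -1.3, 6.0]
finger_gap: 0.028
grasp_force: 51.2
```

Run:
```python
from h import *
a=shot('side','s3')[0]; o=r.get_obs(); print(o['time_s'],o['eef_pos'],o['force'])
w=shot('wrist','w4')[0]
c=np.hstack([cv2.resize(a[120:200,170:276],(400,300),interpolation=cv2.INTER_CUBIC),cv2.resize(w,(400,300))])
cv2.imwrite('pics/c4.png',c[:,:,::-1])
```

```text
10.3 [0.52581414 0.33145886 0.06530383] [-2.40811362 -1.05040268  5.29028396]
```

View pics/c4.png

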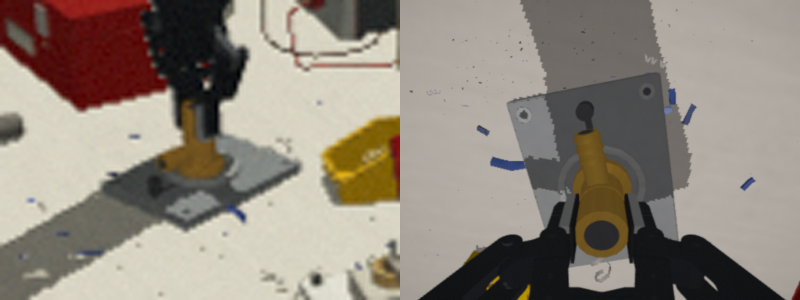

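The elbow is seated in the ring (6 N contact), with its spout facing the pin. I'll check the angle before releasing.

Run:
```python
from h import *
a=np.load('pics/w4.npz');K,T,im=a['K'],a['T'],a['im'];g=cv2.cvtColor(im,cv2.COLOR_RGB2GRAY)
hsv=cv2.cvtColor(im,cv2.COLOR_RGB2HSV);m=((hsv[...,0]>12)&(hsv[...,0]<28)&(hsv[...,1]>110)).astype(np.uint8)
w=np.zeros_like(m);w[275:330,225:292]=1-m[275:330,225:292]
n,l,st,ce=cv2.connectedComponentsWithStats(w);i=1+np.argmax(st[1:,4]);t=onz(K,T,*ce[i],.078);print(st[i],t)
for v in range(160,214,4):
    u=np.nonzero(m[v,215:262])[0]+215; print(v,(u.min(),u.max()) if len(u) else '',end='|')
cv2.imwrite('pics/c5.png',cv2.resize(im[115:345,200:320,::-1],None,fx=2.6,fy=2.6,interpolation=cv2.INTER_CUBIC))
```

```text
[ 236  282   44   38 1325] [0.52747189 0.33264462 0.078     ]
160 |164 |168 (np.int64(246), np.int64(254))|172 (np.int64(224), np.int64(256))|176 (np.int64(223), np.int64(256))|180 (np.int64(223), np.int64(256))|184 (np.int64(224), np.int64(258))|188 (np.int64(226), np.int64(260))|192 (np.int64(226), np.int64(259))|196 (np.int64(227), np.int64(261))|200 (np.int64(230), np.int64(261))|204 (np.int64(230), np.int64(261))|208 (np.int64(229), np.int64(261))|212 (np.int64(232), np.int64(261))|
```

View pics/c5.png

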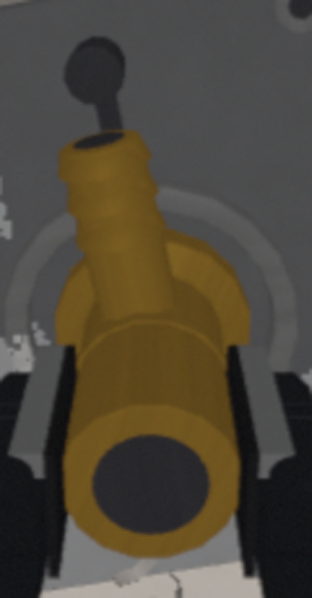

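The pin top is at about (237.7,140). The spout mouth is at (238,169) and the neck top at (258,301).

Run:
```python
from h import *
a=np.load('pics/w4.npz');K,T=a['K'],a['T'];t=np.array([.52747,.33264])
an=lambda d:(np.hypot(*d),np.degrees(np.arctan2(d[1],d[0])))
for u,v,z in((238,169,.038),(240,174,.047),(237.7,140,.028)):
    p=onz(K,T,u,v,z)[:2];print(p,an(p-t))
S=onz(K,T,*np.array([.5,.5]),.012)
```

```text
[0.48318103 0.31331952] (np.float64(0.04831970621658072), np.float64(-156.43140103608044))
[0.48305886 0.31475316] (np.float64(0.047877849465881174), np.float64(-158.06260408091143))
[0.47089856 0.31019903] (np.float64(0.06085988440904318), np.float64(-158.36257642594992))
```

The spout is within about 1–2° of the pin, so I'll release and retreat.

Call:
jog_arm(commands=[[32, 0, 0, 0, 0, 0, 0], [40, 0, 0, 0, 0, 0, 0], [55, 0, 0, 0, 0, 0, 0], [70, 0, 0, 0, 0, 0, 0], [80, 0, 0, 0, 0, 0, 0], [80, 0, 0, 0, 0, 0, 0], [80, 0, 0, -0.05, 0, 0, 0], [80, 0, 0, -0.12, 0, 0, 0]])

```text
time_s: 11.35
eef_pos: [0.5248, 0.3309, 0.1233]
eef_rot: [0.333, -3.122, 0.002]
force: [0.7, 0.5, 0.1]
finger_gap: 0.08
grasp_force: 0.0
```

Call:
jog_arm(commands=[[80, 0, 0, -0.1, 0, 0, 0], [80, 0, 0, -0.2, 0, 0, 0], [80, 0, 0, -0.3, 0, 0, 0], [80, 0, 0, -0.36, 0, 0, 0], [80, 0, 0, -0.36, 0, 0, 0], [80, 0, 0, -0.36, 0, 0, 0], [80, 0, 0, -0.36, 0, 0, 0], [80, 0, 0, -0.36, 0, 0, 0]])

```text
time_s: 12.35
eef_pos: [0.5252, 0.3312, 0.3026]
eef_rot: [0.333, -3.122, 0.002]
force: [-0.7, 0.2, -0.5]
finger_gap: 0.0798
grasp_force: 0.0
```

Run:
```python
from h import *
im,d,c=shot('wrist','w5');K,T=c['intrinsics'],c['world_from_camera'];o=r.get_obs();print(o['time_s'],o['eef_pos'],o['force'])
cv2.imwrite('pics/c6.png',cv2.resize(im[60:260,150:380,::-1],None,fx=3,fy=3,interpolation=cv2.INTER_CUBIC))
```

```text
12.4 [0.52531421 0.33123408 0.30282666] [1.03501238 0.23030517 0.40576163]
```

View pics/c6.png

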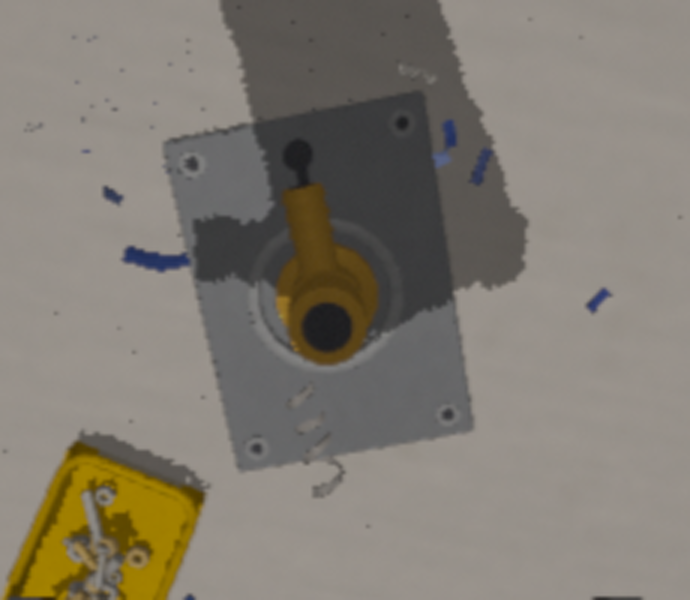

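The elbow stands upright inside the ring with its spout at the pin line: neck top (259,169), spout end (251.7,122.7), pin (249.3,111). One last number check.

Run:
```python
from h import *
a=np.load('pics/w5.npz');K,T=a['K'],a['T']
t=onz(K,T,259,169,.078)[:2];print(t)
for u,v,z in((251.7,122.7,.04),(249.3,111,.028)):
    d=onz(K,T,u,v,z)[:2]-t;print(np.hypot(*d),np.degrees(np.arctan2(d[1],d[0])))
```

```text
[0.52703949 0.33403127]
0.04727502564306058 -157.4976871609664
0.06012580433898028 -156.81906547945866
```

```bash
python3 -c "
from rig import r
print(r.close_job())"
```

```text
the job is handed in; nothing more can be done
None
```

The elbow is standing upright in the locating ring, with its spout within about 1° of the pin by the last camera check. The straight fitting was not touched, and I handed the job in at about 12.4 s.

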